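# Seat the sample carousel on its drive pin and bolt it down

### The arm

A 7-joint arm with a two-finger parallel gripper is mounted at the origin on the work surface. World frame = base frame: x ahead of the robot, y to its left, z up, the work surface at z = 0. Lengths are in m, angles in rad, forces in N, time in s.
With the tool pointing down it reaches from about 0.425 to 0.95 m from the base axis. Payload 4.7 kg.
Tool frame: the origin (TCP) lies between the finger pads; the fingertips stand 25 mm ahead of it and the grasp point (between the pads) lies 6 mm ahead of it; x points along the fingers, z is the direction in which the jaws open and shut, and the axes are right-handed (so a half turn about x gives the same grasp; the last joint's range is limited). The gripper opens to 85 mm and grips with 20 to 120 N. Pads are 22 mm wide; open, the fingers measure 114 mm over their backs; the gripper's body (76 mm by 85 mm) begins 54 mm behind the grasp point. The pads swing forward as they close: fully open they stand 13 mm farther back than shut.
Start: joints at [1.165, 0.469, -0.049, 1.532, 0.024, 1.141, -0.082], TCP at [0.248, -0.628, 0.256] pointing down, gripper open.
Joint ranges: [-2.59, 2.59], [-0.33, 1.99], [-1.39, 1.29], [0.1, 2.45], [-1.04, 4.18], [0.21, 1.99], [-2.66, 2.66]. Speed limits (rad/s): [2.57, 2.57, 3.14, 3.14, 3.14, 3.14, 3.14].

### API

Orientations are given as a 3x3 rotation matrix whose columns are the frame's x, y, z axes.
In Python, from rig import * gives the robot as it stands. Calls block until the motion is done:
- movep(position, orientation): joint-space move of the TCP to a pose.
- move_l(position, attitude=None, feed=0.15, until_force=None): straight line of the TCP; attitude=None keeps the orientation; feed is the mean speed in m/s. With until_force (N) it stops when the force on the tool has changed by that much, and returns True; else False.
- move_joints(angles): joint-space move.
- command_gripper(opening, newtons=None): finger opening in m; newtons is the grip in N (None keeps the last); returns when the fingers have stopped.
- sleep(seconds).
- inverse_kinematics(position, orientation): joint angles nearest the present ones, or None.
- sense(): the state.
- camera(name): name is "scene" or "top" or "wrist"; returns (picture, depth): 400x640x3 uint8, red, green, blue; 400x640 float32, m along the optical axis (not along the pixel's ray), 0 where there is no reading.
- camera_params(name): a dict with "K" (3x3 intrinsics, pixels), "dist" ([k1, k2, p1, p2, k3] as OpenCV has them; the pictures are not rectified), "position" and "rotation" of the camera in the world; the wrist camera has in their place "tool_from_camera" (4x4, takes a point from camera to tool coordinates, whose origin is the TCP and whose axes are the tool frame's). Camera axes: x right, y down, z forward; pixel columns grow to the right and rows downward; lengths in m; the calibration is good to about 2 mm. A picture is of the moment at which its call begins: read the wrist's pose just before it. camera_params takes no time and is no camera call.
A pose or a line that the arm cannot do raises Unreachable and nothing moves.
- finish_job(): hands the job in, once; it reports no verdict.
The state is a dict: "time_s": time; "joint_pos": joint angles; "qd": joint speeds; "joint_efforts": joint torques, N m; "position": TCP position; "tcp_rot": TCP orientation; "wrist_force": force on the tool from outside, world axes, zero at the start; "ft_torque": the same for the moment, N m; "finger_gap": finger opening in m.
Only numpy, scipy, OpenCV 4.12 (cv2) and the standard library are available. Lean on these libraries where they do the work, as an engineer would, in place of code of your own. Each camera call takes 0.05 s, during which the arm holds its last target.

### The job

The purple sample carousel is sitting high on the sampler's spindle because its slot is not over the drive pin. Turn it by its white grip bar until the bar lines up with the two orange marks on the deck and it drops fully home, flat on the deck; then push the red-knobbed bolt all the way across into its keeper so that the carousel is held down. Leave the other things on the bench where they are.

Things in the scene. Friction and masses are not known exactly. Their poses are not given: they have to be found in the camera images.
- sampler: Fixed low white instrument with a grey deck 40 mm above the bench. Origin on the bench under the spindle; housing spans x -75..75, y -140..75 mm; z up. Two orange marks on the deck, on its y axis 65 mm either side of the spindle, show the drive pin's direction. The bolt runs along y at x = -58 mm.
- spindle_foot (a point): On the spindle's axis at deck height; axes as the sampler's. The steel spindle (12 mm diameter) rises 40 mm above this. A drive pin crosses its foot along y: 44 mm long, 10 mm wide, top 12 mm above the deck.
- carousel: Loose purple disc 116 mm across, about 250 g, 14 to 22 mm above its origin, with tube caps up to 31 mm high 38 mm from the axis. Origin on its axis at its underside, z up. Starts perched on the pin, origin 12 mm above the deck, turned 0.5 to 1.57 rad from fitting. Fits either way round: with its x along the sampler's y (within about 3 degrees) it drops 12 mm onto the deck.
- grip_bar (a point): Middle of the carousel's white grip bar, 57 mm above the carousel's origin; axes as the carousel's. Bar 48 mm long (x), 18 mm wide (y), 30 mm tall, on a hub 26 mm across. Orange stripes on the disc continue the bar's line. Under the disc a slot 13 mm wide, 14 mm deep runs along the same x; the 14 mm hole is around the spindle.
- bolt (a joint): Travel of the sliding bolt along the sampler's +y axis: 0 fully drawn back, 0.089 m at its stop, fully in the keeper (tip 14 mm inside). Starts between 0 and 0.012. Friction about 2 N; stays where it is left. A perched carousel's disc blocks it; a seated one lies 2 mm under it.
- bolt_knob (a point): Middle of the bolt's red upright knob, 18 mm in diameter, 24 mm tall (12 mm above and below this point), on a thin stem; moves with the bolt. The knob's underside is 42.5 mm above the deck; the aluminium channel walls beneath it end 33.5 mm above the deck. Axes as the sampler's.
- bolt_tip (a point): Front end of the 8 mm steel bolt rod, on its axis 28.5 mm above the deck. Axes as the sampler's; it moves to +y.
- keeper_mouth (a point): Centre of the 10 mm opening of the aluminium keeper block, on the face where the bolt enters; the hole goes 16 mm through along +y. The block stands 40 mm above the deck.
- tube_rack: Bystander: purple tube rack, 85 by 125 by 30 mm; origin under its centre.
- tip_box: Bystander: yellow box 80 by 115 by 50 mm; origin under its centre.
- marker: Bystander: blue marker lying on the bench in front of or beside the sampler, 120 mm long, 14 mm thick.
- beaker: Bystander: glass beaker 64 mm wide, 75 mm tall, standing behind the sampler; origin under its centre.
- reagent: Bystander: white bottle 60 mm wide, 130 mm tall; origin under its centre.
- jar: Bystander: amber jar with red cap, 56 mm wide, 70 mm tall; origin under its centre.
- vial: Bystander: clear vial with green cap, 28 mm wide, 42 mm tall, standing beside the sampler; origin under its centre.
Not all that is in view belongs to the job. Of the things that look like the carousel, the smallest one is meant.

How it is judged:
By the outcome, as a careful person would: the job done as asked, in the order asked, and still so for the second after the job is handed in, with the robot touching nothing.
It also fails if it takes over 48 s, if anything falls off the work surface, if the arm or the gripper's body presses on something with over 40 N, if the wrist force passes 120 N, or if a joint passes its speed limit or range.

## Working session

There is one attempt and no reset: what is moved stays moved. The work goes in short steps, each a Python script; the robot and the scene stay as the last script left them, time stands still between calls to the robot, and variables do not carry over. Pictures are saved under pics/ and viewed, and the job is handed in when it is done.

```bash
ls; mkdir -p pics; python3 - <<'E'
from rig import *
import cv2,numpy as np
for n in ["scene","top","wrist"]:
    im,d=camera(n); cv2.imwrite(f"pics/a_{n}.png",im[:,:,::-1]); np.savez(f"pics/a_{n}.npz",im=im,d=d)
    p=camera_params(n); print(n,{k:np.round(v,4).tolist() for k,v in p.items()})
print(sense())
E
```

```text
pics
scene {'K': [[488.6999, 0.0, 323.3725], [0.0, 488.6999, 198.7222], [0.0, 0.0, 1.0]], 'dist': [-0.0081, 0.0, 0.0, 0.0, 0.0], 'position': [1.3508, -0.0618, 0.9805], 'rotation': [[0.0715, 0.7215, -0.6887], [0.9974, -0.0515, 0.0495], [0.0002, -0.6905, -0.7233]]}
top {'K': [[480.9044, 0.0, 319.0943], [0.0, 480.9044, 201.0915], [0.0, 0.0, 1.0]], 'dist': [0.0269, 0.0, 0.0, 0.0, 0.0], 'position': [0.2947, 0.0146, 1.2544], 'rotation': [[0.0153, -0.9784, 0.206], [-0.9999, -0.0149, 0.0034], [-0.0003, -0.206, -0.9785]]}
wrist {'K': [[294.6632, 0.0, 315.7603], [0.0, 294.6632, 201.8839], [0.0, 0.0, 1.0]], 'dist': [-0.0341, 0.0, 0.0, 0.0, 0.0], 'tool_from_camera': [[-0.0005, -0.2659, 0.964, -0.1178], [0.0014, -0.964, -0.2659, 0.0669], [1.0, 0.0012, 0.0008, -0.0003], [0.0, 0.0, 0.0, 1.0]]}
{'time_s': 0.15, 'joint_pos': array([ 1.16510588,  0.4693095 , -0.04859032,  1.53338685,  0.02408175,
        1.14102493, -0.08229105]), 'qd': array([-7.72224472e-05, -1.62475253e-03,  5.80972017e-04, -5.04607700e-03,
       -2.28829816e-04,  8.02256777e-04, -7.25539455e-04]), 'joint_efforts': array([ 5.82919183e-04, -5.10768771e+01, -4.65304242e-02, -2.37977636e+01,
        1.07902239e-02,  5.44715789e-03, -1.59224697e-05]), 'position': array([ 0.2482307 , -0.62726897,  0.25548033]), 'tcp_rot': array([[-5.99512223e-04,  9.29842195e-01,  3.67958059e-01],
       [ 1.42302864e-03,  3.67958546e-01, -9.29841107e-01],
       [-9.99998808e-01, -3.38362543e-05, -1.54378772e-03]]), 'wrist_force': array([ 0.47298789, -0.53037308,  0.34715169]), 'ft_torque': array([-0.043365  ,  0.0166155 , -0.04890214]), 'finger_gap': 0.08555248310674475}
```

View pics/a_scene.png

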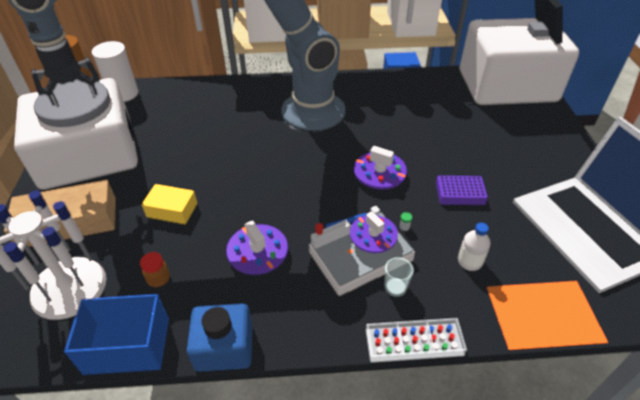

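View pics/a_top.png

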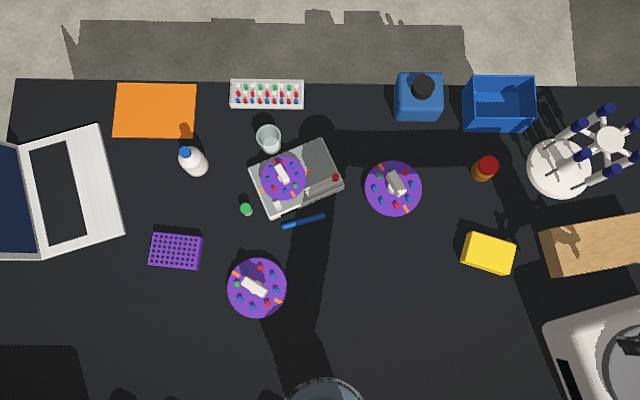

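Three things look like the carousel in the top view: A (283,176) on the sampler, B (393,188) and C (257,288), both on the bench. A looks smallest and sits on the sampler's deck. I'll confirm that with measured sizes and an enlarged crop.

```bash
cat > h.py <<'E'
import numpy as np,cv2
from rig import *
def pts(name,im,d,P=None,R=None):
    """per-pixel world points"""
    p=camera_params(name); K=np.array(p['K']); D=np.array(p['dist'])
    h,w=d.shape; u,v=np.meshgrid(np.arange(w),np.arange(h))
    n=cv2.undistortPoints(np.stack([u,v],-1).reshape(-1,1,2).astype(np.float64),K,D).reshape(h,w,2)
    X=np.concatenate([n*d[...,None],d[...,None]],-1)
    if name=='wrist':
        T=np.array(p['tool_from_camera']); X=X@T[:3,:3].T+T[:3,3]
        return X@np.array(R).T+np.array(P)
    return X@np.array(p['rotation']).T+np.array(p['position'])
def proj(name,X,P=None,R=None):
    p=camera_params(name); X=np.atleast_2d(X)
    if name=='wrist':
        T=np.array(p['tool_from_camera']); Y=(X-np.array(P))@np.array(R); Y=(Y-T[:3,3])@T[:3,:3]
    else: Y=(X-np.array(p['position']))@np.array(p['rotation'])
    return cv2.projectPoints(Y,np.zeros(3),np.zeros(3),np.array(p['K']),np.array(p['dist']))[0].reshape(-1,2)
E
python3 - <<'E'
from h import *
z=np.load('pics/a_top.npz'); im,d=z['im'],z['d']; W=pts('top',im,d)
hsv=cv2.cvtColor(im,cv2.COLOR_RGB2HSV)
m=((hsv[...,0]>128)&(hsv[...,0]<150)&(hsv[...,1]>110)&(hsv[...,2]>60)).astype(np.uint8)
n,l,s,c=cv2.connectedComponentsWithStats(m)
for i in range(1,n):
    if s[i,4]>150:
        P=W[l==i]; P=P[np.isfinite(P).all(1)]; cc,r=cv2.minEnclosingCircle(P[:,:2].astype(np.float32)); print(c[i].round(),s[i,4],'z',np.median(P[:,2]).round(4),'c',np.round(cc,4),'r',round(r,4))
# sampler deck
for z0,z1,name in [(0.03,0.048,'deck')]:
    mm=(W[...,2]>z0)&(W[...,2]<z1); mm[:120]=0; mm[240:]=0; mm[:,:230]=0; mm[:,360:]=0
    P=W[mm]; r=cv2.minAreaRect(P[:,:2].astype(np.float32)); print(r, cv2.boxPoints(r), np.median(P[:,2]))
cv2.imwrite('pics/a_crop.png',cv2.resize(im[115:235,225:375,::-1],None,fx=5,fy=5,interpolation=cv2.INTER_CUBIC))
E
```

```text
[283. 179.] 1134 z 0.0728 c [0.483  0.0666] r 0.1954
[392. 189.] 1891 z 0.0273 c [ 0.4838 -0.0981] r 0.2202
[176. 251.] 1487 z 0.0282 c [0.3836 0.2331] r 0.236
[257. 288.] 2246 z 0.0273 c [0.3188 0.134 ] r 0.1219
((0.6134179830551147, 0.08093150705099106), (0.2561897933483124, 0.23236434161663055), 81.78833770751953) [[ 0.48013115 -0.02925572]
 [ 0.7101131  -0.0624444 ]
 [ 0.7467048   0.19111873]
 [ 0.51672286  0.22430742]] 0.03864567326266766
```

View pics/a_crop.png

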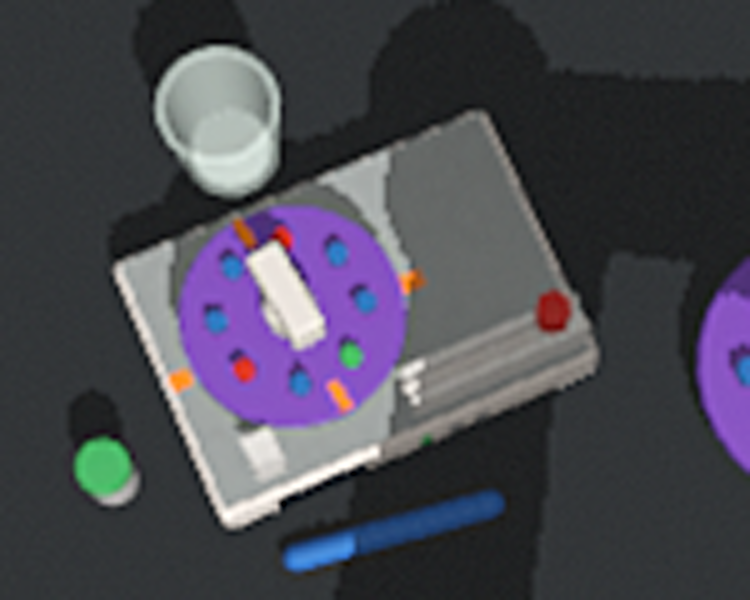

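The crop shows A on the grey deck. The spindle marks are at about crop (182,381) and (413,281), the red knob is at (552,312), the keeper is at (262,450), and the bar is well off the mark line. Next I'll get rough poses and check sizes.

```bash
python3 - <<'E'
from h import *
from scipy.optimize import least_squares
z=np.load('pics/a_top.npz'); im,d=z['im'],z['d']; W=pts('top',im,d)
hsv=cv2.cvtColor(im,cv2.COLOR_RGB2HSV)
m=((hsv[...,0]>128)&(hsv[...,0]<150)&(hsv[...,1]>110)&(hsv[...,2]>60)).astype(np.uint8)
n,l,s,c=cv2.connectedComponentsWithStats(m)
for i in range(1,n):
    if s[i,4]>150:
        P=W[l==i]; zm=np.median(P[:,2]); P=P[abs(P[:,2]-zm)<.006]; (cc,r)=cv2.minEnclosingCircle(P[:,:2].astype(np.float32)); print(c[i].round(),'z',zm.round(4),'c',np.round(cc,4),'diam',round(2*r,4))
def at(u,v):
    return np.round(W[int(v),int(u)],4)
for nm,(x,y) in dict(markL=(182,381),markR=(413,281),knob=(552,312),keeper=(262,450),barA=(265,255),barB=(308,335),str1=(245,233),str2=(341,396)).items():
    print(nm,at(225+x/5,115+y/5))
E
```

```text
[283. 179.] z 0.0728 c [0.6021 0.1107] diam 0.1158
[392. 189.] z 0.0273 c [ 0.5916 -0.1743] diam 0.1511
[176. 251.] z 0.0282 c [0.4197 0.3877] diam 0.1467
[257. 288.] z 0.0273 c [0.3297 0.1726] diam 0.1516
markL [0.5744 0.1696 0.0415]
markR [0.6312 0.0518 0.0367]
knob [ 0.5985 -0.0197  0.1034]
keeper [0.531  0.1237 0.077 ]
barA [0.6188 0.1202 0.1234]
barB [0.5821 0.1005 0.1106]
str1 [0.6462 0.1355 0.0735]
str2 [0.5603 0.0847 0.0744]
```

A's diameter measures 116 mm with its disc top at z=73 mm, as expected for the perched carousel (74 mm). B and C are 151 mm across, so A is the one. The marks are 131 mm apart (130 expected). The sampler's yaw is about 25.7° and the bar points at about 30.6°, so it needs about +85° of turn. I'll refine this with the wrist camera.

```bash
cat >> h.py <<'E'
def down(a):
    """tool pointing down, jaws (tool z) along world yaw a (rad)"""
    x=np.array([0,0,-1.]); z=np.array([np.cos(a),np.sin(a),0]); return np.stack([x,np.cross(z,x),z],1)
E
python3 - <<'E'
from h import *
c=[0.6028,.1107]
for a in [120.6,-59.4]:
    for dz in [0.3,0.112]:
        for da in [0,85,-95]:
            q=inverse_kinematics([*c,dz],down(np.radians(a+da))); print(a,da,dz,None if q is None else np.round(q,2))
a=-59.4
movep([c[0],c[1],0.30],down(np.radians(a)))
s=sense(); im,d=camera('wrist'); print(s['time_s'],s['position'])
np.savez('pics/b.npz',im=im,d=d,P=s['position'],R=s['tcp_rot']); cv2.imwrite('pics/b.png',im[:,:,::-1])
E
```

```text
120.6 0 0.3 [ 0.53  0.59 -1.17  1.59  0.56  1.34  1.38]
120.6 85 0.3 [-1.01  0.52  1.12  1.68 -0.49  1.26 -2.48]
120.6 -95 0.3 [ 0.34  0.45 -0.82  1.6   0.34  1.24 -0.1 ]
120.6 0 0.112 [ 0.51  0.87 -1.18  1.77  0.89  1.15  1.14]
120.6 85 0.112 [-0.97  0.81  1.11  1.86 -0.85  1.04 -2.19]
120.6 -95 0.112 [ 0.25  0.63 -0.7   1.79  0.5   0.91 -0.23]
-59.4 0 0.3 [ 0.29  0.43 -0.75  1.6   0.31  1.23 -1.55]
-59.4 85 0.3 [ 0.34  0.45 -0.82  1.6   0.34  1.24 -0.1 ]
-59.4 -95 0.3 [-1.01  0.52  1.12  1.68 -0.49  1.26 -2.48]
-59.4 0 0.112 [ 0.15  0.59 -0.56  1.79  0.4   0.87 -1.63]
-59.4 85 0.112 [ 0.25  0.63 -0.7   1.79  0.5   0.91 -0.23]
-59.4 -95 0.112 [-0.97  0.81  1.11  1.86 -0.85  1.04 -2.19]
3.0333 [0.60309752 0.10951787 0.29977656]
```

View pics/b.png

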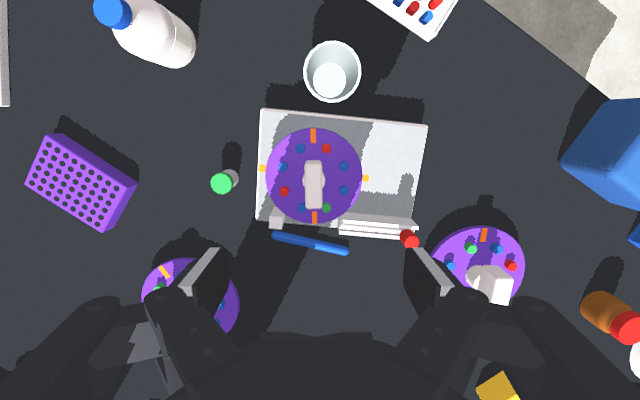

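The wrist view shows the carousel at (314,175), its stripes at (313,135) and (314,217), the deck marks at (262,168) and (365,178), and the knob at (409,239). I'll fit these.

```bash
cat > meas.py <<'E'
from h import *
def measure(f,name='wrist',roi=(240,100,440,250)):
    z=np.load(f); im,d=z['im'],z['d']; W=pts(name,im,d,z['P'],z['R']) if name=='wrist' else pts(name,im,d)
    hsv=cv2.cvtColor(im,cv2.COLOR_RGB2HSV); H,S,V=[hsv[...,i].astype(int) for i in range(3)]
    x0,y0,x1,y1=roi; r=np.zeros(H.shape,bool); r[y0:y1,x0:x1]=1
    def fitc(m): 
        P=W[m]; zm=np.median(P[:,2]); P=P[abs(P[:,2]-zm)<.005]; cc,rr=cv2.minEnclosingCircle(P[:,:2].astype(np.float32)); return np.round(cc,4),round(2*rr,4),round(zm,4)
    pur=r&(H>125)&(H<150)&(S>90)
    n,l,s,c=cv2.connectedComponentsWithStats(pur.astype(np.uint8)); i=1+np.argmax(s[1:,4]); print('disc',fitc(l==i))
    org=r&(H>8)&(H<28)&(S>120)&(V>90)
    n,l,s,c=cv2.connectedComponentsWithStats(org.astype(np.uint8))
    for i in range(1,n):
        if s[i,4]>=6: print('orange',c[i].round(1),s[i,4],np.round(np.median(W[l==i],0),4))
    red=r&((H<6)|(H>174))&(S>120)
    n,l,s,c=cv2.connectedComponentsWithStats(red.astype(np.uint8))
    for i in range(1,n):
        if s[i,4]>=20: print('red',c[i].round(1),s[i,4],np.round(np.median(W[l==i],0),4),'zmax',W[l==i][:,2].max().round(4))
    return im,W,hsv,r
if __name__=='__main__':
    import sys
    im,W,hsv,r=measure(sys.argv[1],'wrist',tuple(map(int,sys.argv[2:6])) if len(sys.argv)>2 else (240,100,440,250))
    zt=float(sys.argv[6]) if len(sys.argv)>6 else .124
    m=r&(abs(W[...,2]-zt)<.006)&(hsv[...,1]<60)
    n,l,s,c=cv2.connectedComponentsWithStats(m.astype(np.uint8)); i=1+np.argmax(s[1:,4]); P=W[l==i]
    (cx,cy),wh,ang=cv2.minAreaRect(P[:,:2].astype(np.float32)); b=cv2.boxPoints(((cx,cy),wh,ang)); e=[b[1]-b[0],b[2]-b[1]]; e=max(e,key=np.linalg.norm)
    print('bar',c[i].round(1),round(cx,4),round(cy,4),np.round(wh,4),'yaw',round(np.degrees(np.arctan2(e[1],e[0])),2),'z',np.median(P[:,2]).round(4))
E
python3 meas.py pics/b.npz
```

```text
disc (array([0.6034, 0.1131]), 0.1154, np.float64(0.0741))
orange [312.6 135.3] 55 [0.645  0.1386 0.0751]
orange [261.9 167.8] 37 [0.5752 0.1737 0.0412]
orange [365.3 177.6] 36 [0.6322 0.0519 0.0411]
orange [314.5 217.5] 48 [0.5616 0.0868 0.0751]
red [325.7 147.8] 62 [0.6411 0.119  0.0831] zmax 0.085
red [283.8 190.9] 63 [0.5734 0.1354 0.0827] zmax 0.0847
red [408.8 238.9] 279 [ 0.603  -0.014   0.1057] zmax 0.4176
bar [312.8 184.8] 0.6034 0.1137 [0.0482 0.0175] yaw 30.82 z 0.1239
```

The disc centre, the middle of the marks and the bar centre agree to about 1 mm, at (0.6034, 0.113). The bar yaw is 31° and the marks' yaw is about 115.3°. Now I'll grasp it and turn.

```bash
python3 - <<'E'
from h import *
c=[0.6034,.1128]; a0=31.0-90
R=down(np.radians(a0))
command_gripper(0.055,25)
movep([*c,0.17],R)
move_l([*c,0.117],R,feed=0.1)
f0=sense()['wrist_force']
command_gripper(0.0,25)
s=sense(); print(s['time_s'],s['finger_gap'],s['position'],s['wrist_force']-f0)
for k in [20,40,60,76]:
    move_l([*c,0.117],down(np.radians(a0+k)),feed=0.1)
    s=sense(); print(k,s['time_s'],s['position'].round(4),(s['wrist_force']-f0).round(1),s['ft_torque'].round(2),s['finger_gap'].round(4))
s=sense(); im,d=camera('wrist'); np.savez('pics/c.npz',im=im,d=d,P=s['position'],R=s['tcp_rot']); cv2.imwrite('pics/c.png',im[:,:,::-1])
im,d=camera('top'); np.savez('pics/c_top.npz',im=im,d=d); cv2.imwrite('pics/c_top.png',cv2.resize(im[100:250,210:380,::-1],None,fx=4,fy=4,interpolation=cv2.INTER_CUBIC))
E
```

```text
5.175 0.022792386794651884 [0.6038921  0.11306973 0.11786265] [-0.80061692  0.84686431  5.57637723]Traceback (most recent call last):
  File "<stdin>", line 12, in <module>
AttributeError: 'float' object has no attribute 'round'
```

The gap read 22.8 mm rather than 18, with 5.6 N upward. The tips at z=0.092 are touching the hub (26 mm wide, top at 0.094). I'll open, raise by 7 mm and regrip.

```bash
python3 - <<'E'
from h import *
c=[0.6034,.1128]; a0=31.0-90
s=sense(); print(s['time_s'],s['finger_gap'],s['position'],s['wrist_force'])
command_gripper(0.045,25)
move_l([*c,0.124],down(np.radians(a0+20)),feed=0.1)
f0=sense()['wrist_force']
command_gripper(0.0,25)
s=sense(); print(s['time_s'],s['finger_gap'],s['position'],s['wrist_force']-f0)
s=sense(); im,d=camera('wrist'); np.savez('pics/c.npz',im=im,d=d,P=s['position'],R=s['tcp_rot']); cv2.imwrite('pics/c.png',im[:,:,::-1])
E
```

```text
5.675 0.02246432027902356 [0.60402036 0.11309414 0.11781713] [-0.39501124  0.82382657  5.0057046 ]
6.625 0.017428892112801252 [0.60347801 0.11259947 0.12402361] [-0.08706211 -1.39689429  1.17413135]
```

View pics/c.png

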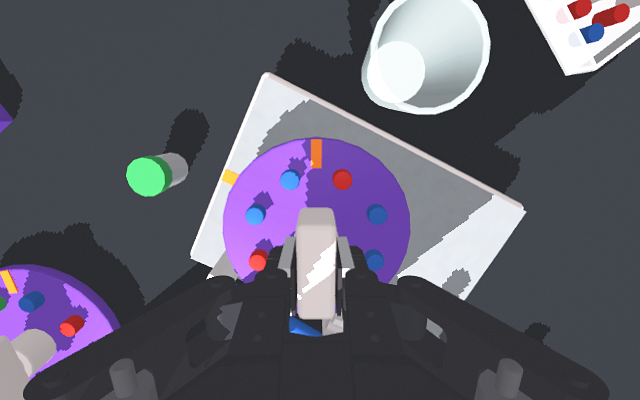

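The bar is gripped centrally at (316,262), with its stripe at (316,153) and the deck mark at (231,177). Continuing the turn.

```bash
python3 - <<'E'
from h import *
c=[0.6034,.1128]; a0=31.0-90
f0=sense()['wrist_force']
for k in [50,76]:
    move_l([*c,0.124],down(np.radians(a0+k)),feed=0.1)
    s=sense(); print(k,s['time_s'],s['position'].round(4),(s['wrist_force']-f0).round(1),s['ft_torque'].round(2),s['finger_gap'])
s=sense(); im,d=camera('wrist'); np.savez('pics/d.npz',im=im,d=d,P=s['position'],R=s['tcp_rot']); cv2.imwrite('pics/d.png',im[:,:,::-1])
E
python3 -c "
from meas import *
measure('pics/d.npz',roi=(100,50,500,260))
z=np.load('pics/d.npz'); R=z['R']; print('bar yaw by tool', np.degrees(np.arctan2(R[1,2],R[0,2]))+90)"
```

```text
50 7.35 [0.6035 0.113  0.124 ] [ 1.6  0.8 -0.3] [ 0.17 -0.12  0.02] 0.01789758262552862
76 7.95 [0.6032 0.1125 0.1239] [-0.9 -0.9  0.8] [-0.08  0.19 -0.02] 0.017693162165396955
disc (array([0.6025, 0.1136]), 0.1156, np.float64(0.074))
orange [302.8 124.2] 250 [0.5757 0.1724 0.0413]
orange [315.5 153. ] 270 [0.5882 0.1602 0.075 ]
red [341.9 179. ] 300 [0.6058 0.1518 0.083 ] zmax 0.2417
red [258.6 255.2] 145 [0.5731 0.0933 0.082 ] zmax 0.1184
bar yaw by tool 106.87462396917515
```

View pics/d.png

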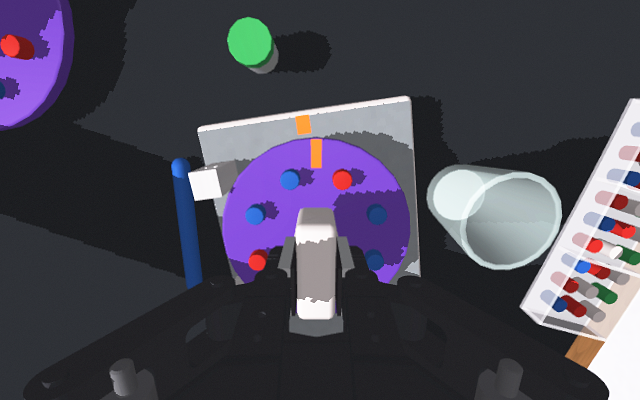

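The stripe at (315,153) is about 8° short of the mark at (303,124), which agrees with the 115° target. I'll turn to 115° and release so it can drop.

```bash
python3 - <<'E'
from h import *
c=[0.6034,.1128]
R=down(np.radians(115.1-90))
move_l([*c,0.124],R,feed=0.05)
s=sense(); print(s['time_s'],s['wrist_force'].round(1),s['tcp_rot'][:,2],s['finger_gap'])
command_gripper(0.03,25); sleep(0.2)
s=sense(); im,d=camera('wrist'); np.savez('pics/e.npz',im=im,d=d,P=s['position'],R=s['tcp_rot']); cv2.imwrite('pics/e.png',im[:,:,::-1]); print(s['time_s'])
E
python3 meas.py pics/e.npz 100 50 500 340 .117
```

```text
8.2917 [-0.1  0.2 -2.1] [ 0.90701591  0.42109486 -0.00111957] 0.017619313756118034
8.7667
disc (array([0.6023, 0.1137]), 0.1158, np.float64(0.0622))
orange [316.1 123.4] 236 [0.5755 0.1725 0.0414]
orange [315.  151.5] 234 [0.5818 0.1575 0.0632]
orange [316. 304.] 11 [0.6273 0.0615 0.0632]
red [310.  150.5] 26 [0.5788 0.1568 0.0633] zmax 0.0652
red [339.3 175.4] 259 [0.6003 0.1517 0.0711] zmax 0.242
red [258.2 247.7] 111 [0.5743 0.0901 0.0708] zmax 0.119
bar [314.2 259.8] 0.602 0.1138 [0.0171 0.0473] yaw -64.79 z 0.1121
```

View pics/e.png

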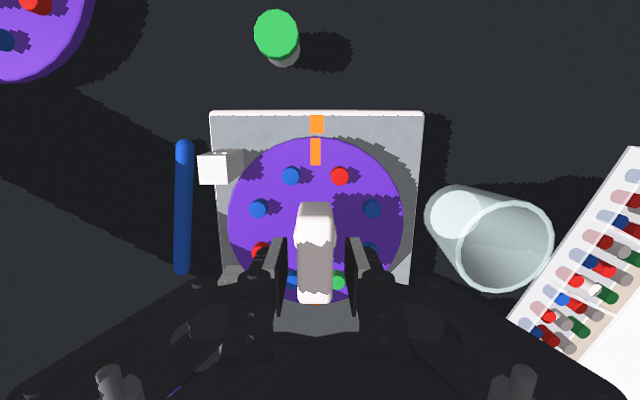

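The carousel has dropped: its disc top is at 62.2 mm (62 expected), the bar top is at 112.1 mm (112 expected), and the stripe (315,151) is in line with the mark (316,123). I'll retreat and locate the knob.

```bash
python3 - <<'E'
from h import *
R=down(np.radians(25.15))
command_gripper(0.05)
move_l([.6032,.113,0.17],R,feed=0.2)
command_gripper(0.0,40)
movep([.616,-.052,0.19],R)
s=sense(); im,d=camera('wrist'); np.savez('pics/f.npz',im=im,d=d,P=s['position'],R=s['tcp_rot']); cv2.imwrite('pics/f.png',im[:,:,::-1]); print(s['time_s'],s['wrist_force'],s['finger_gap'])
W=pts('wrist',im,d,s['position'],s['tcp_rot']); hsv=cv2.cvtColor(im,cv2.COLOR_RGB2HSV).astype(int)
m=((hsv[...,0]<8)|(hsv[...,0]>172))&(hsv[...,1]>120)
n,l,st,c=cv2.connectedComponentsWithStats(m.astype(np.uint8))
a=np.radians(25.15)
for i in range(1,n):
    if st[i,4]>60:
        P=W[l==i]; T=P[(P[:,2]>.1)&(P[:,2]<.11)]
        if len(T)<20: continue
        cc,r=cv2.minEnclosingCircle(T[:,:2].astype(np.float32)); dx=np.array(cc)-[.6032,.113]
        print(c[i].round(1),st[i,4],np.round(cc,4),2*r,np.median(T[:,2]),'sampler',dx@[np.cos(a),np.sin(a)],dx@[-np.sin(a),np.cos(a)])
E
```

```text
10.775 [-0.74190922  0.36319512  0.53577638] 0.00010056800966504889
[316.7 165.7] 526 [ 0.6005 -0.0183] 0.017440801486372948 0.10655313752606738 sampler -0.058264902205592925 -0.11772394212984652
```

View pics/f.png

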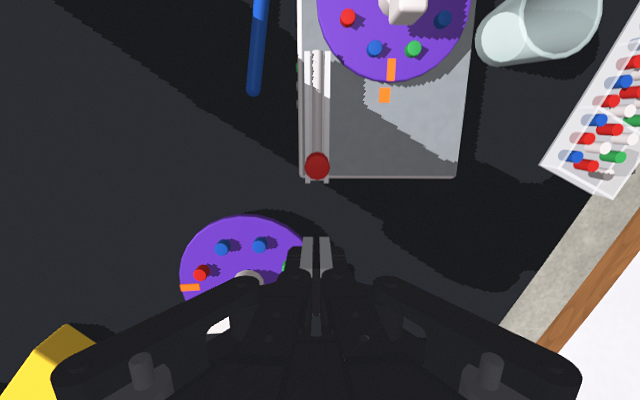

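The knob is at (317,166), sampler (-58.3, -117.7) mm, with its top at 106.5 mm, all as expected. I'll push it with closed fingers from behind.

```bash
python3 - <<'E'
from h import *
a=np.radians(25.15); R=down(a)
def S(x,y,z): return [.6032+np.cos(a)*x-np.sin(a)*y, .113+np.sin(a)*x+np.cos(a)*y, z]
def ys(p): d=np.array(p[:2])-[.6032,.113]; return d@[-np.sin(a),np.cos(a)]
movep(S(-.0582,-.156,.14),R)
move_l(S(-.0582,-.156,.112),R,feed=0.1)
f0=sense()['wrist_force']
r=move_l(S(-.0582,-.043,.112),R,feed=0.06,until_force=18)
s=sense(); print(r,s['time_s'],'y',ys(s['position']),(s['wrist_force']-f0).round(1),s['position'])
s=sense(); im,d=camera('wrist'); np.savez('pics/g.npz',im=im,d=d,P=s['position'],R=s['tcp_rot']); cv2.imwrite('pics/g.png',im[:,:,::-1])
im,d=camera('top'); np.savez('pics/g_top.npz',im=im,d=d); cv2.imwrite('pics/g_top.png',cv2.resize(im[115:235,225:375,::-1],None,fx=5,fy=5,interpolation=cv2.INTER_CUBIC))
E
```

```text
True 13.2083 y -0.05488365384349086 [-0.  -0.9  1.3] [0.57381131 0.03857041 0.11185788]
```

View pics/g.png

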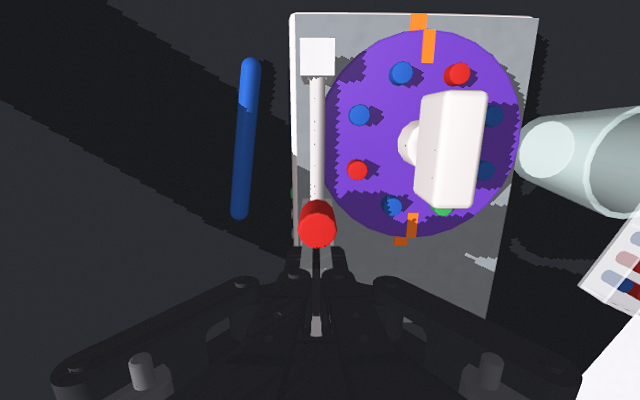

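The rod (317,75) reaches the keeper (317,55) and the push stopped on force. I'll push once more, slowly, to make sure this is the end stop and not a snag.

```bash
python3 - <<'E'
from h import *
a=np.radians(25.15); R=down(a)
def S(x,y,z): return [.6032+np.cos(a)*x-np.sin(a)*y, .113+np.sin(a)*x+np.cos(a)*y, z]
def ys(p): d=np.array(p[:2])-[.6032,.113]; return d@[-np.sin(a),np.cos(a)]
f0=sense()['wrist_force']
r=move_l(S(-.0582,-.043,.112),R,feed=0.02,until_force=30)
s=sense(); print(r,s['time_s'],'y',ys(s['position']),(s['wrist_force']-f0).round(1))
move_l(S(-.0582,-.075,.112),R,feed=0.1)
move_l(S(-.0582,-.075,.20),R,feed=0.2)
s=sense(); im,d=camera('wrist'); np.savez('pics/i.npz',im=im,d=d,P=s['position'],R=s['tcp_rot']); cv2.imwrite('pics/i.png',im[:,:,::-1]); print(s['time_s'])
W=pts('wrist',im,d,s['position'],s['tcp_rot']); hsv=cv2.cvtColor(im,cv2.COLOR_RGB2HSV).astype(int)
m=((hsv[...,0]<8)|(hsv[...,0]>172))&(hsv[...,1]>120)
T=W[m&(abs(W[...,2]-.106)<.004)]; cc,rr=cv2.minEnclosingCircle(T[:,:2].astype(np.float32)); print('knob y',ys(cc),2*rr)
# flatness of disc
mp=(hsv[...,0]>125)&(hsv[...,0]<150)&(hsv[...,1]>90)&(abs(W[...,2]-.062)<.008)
P=W[mp]; d2=np.hypot(P[:,0]-.6032,P[:,1]-.113); P=P[d2<.062]
A=np.c_[P[:,:2]-[.6032,.113],np.ones(len(P))]; k=np.linalg.lstsq(A,P[:,2],rcond=None)[0]; print('disc plane',k)
for R0 in [True]:
    n=(abs(W[...,2]-.04)<.004); Q=W[n]; d3=np.hypot(Q[:,0]-.6032,Q[:,1]-.113); Q=Q[d3<.1]; A=np.c_[Q[:,:2]-[.6032,.113],np.ones(len(Q))]; print('deck plane',np.linalg.lstsq(A,Q[:,2],rcond=None)[0])
# keeper face / near-face
q=(abs(W[...,2]-.080)<.004)&(hsv[...,1]<60); Q=W[q]; yy=(Q[:,:2]-[.6032,.113])@[-np.sin(a),np.cos(a)]; xx=(Q[:,:2]-[.6032,.113])@[np.cos(a),np.sin(a)]; g=(abs(xx+.058)<.015)&(yy>.02); print('keeper y',np.percentile(yy[g],[2,98]))
E
```

```text
False 14.1 y -0.05429432105707818 [  9.5 -17.8   0.1]
15.1583
knob y -0.034415298477615826 0.017927782610058784
disc plane [-0.00013422 -0.0005844   0.06221012]
deck plane [-0.00029679  0.00016955  0.04022279]
keeper y [0.03343601 0.04884838]
```

View pics/i.png

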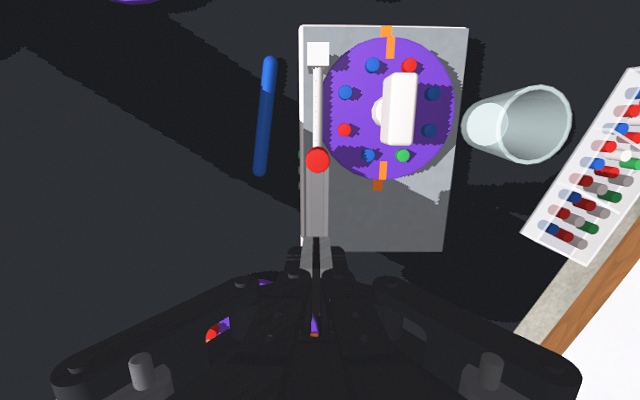

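A firm stop: 20 N gave only 0.6 mm more. The knob moved 83.3 mm, which fits any start from 0 to 12 mm (89 mm means it started at 5.7). As an independent check, I'll measure the rod tip against the knob in the earlier picture.

```bash
python3 - <<'E'
from h import *
a=np.radians(25.15); C=np.array([.6032,.113])
z=np.load('pics/f.npz'); im,d=z['im'],z['d']; W=pts('wrist',im,d,z['P'],z['R'])
X=(W[...,:2]-C)@np.array([np.cos(a),np.sin(a)]); Y=(W[...,:2]-C)@np.array([-np.sin(a),np.cos(a)])
m=(abs(X+.058)<.004)&(abs(W[...,2]-.0715)<.004)&(Y>-.105)&(Y<.02)
h,_=np.histogram(Y[m],np.arange(-.105,.02,.005)); print(h, Y[m].max())
i=np.load('pics/f.npz')['im'][30:190,270:370,::-1]; j=np.load('pics/i.npz')['im'][20:180,270:370,::-1]
cv2.imwrite('pics/fi.png',cv2.resize(np.hstack([i,j]),None,fx=3.6,fy=3.6,interpolation=cv2.INTER_CUBIC))
im,d=camera('scene'); cv2.imwrite('pics/k_scene.png',cv2.resize(im[180:310,290:430,::-1],None,fx=4.5,fy=4.5,interpolation=cv2.INTER_CUBIC))
im,d=camera('top'); cv2.imwrite('pics/k_top.png',im[:,:,::-1])
E
```

```text
[69 61 70 60 70 70 70 68 72 67 72 70 76 47  0  0  0  0  0  0  0  0  0  0] -0.037001985279336215
```

View pics/fi.png

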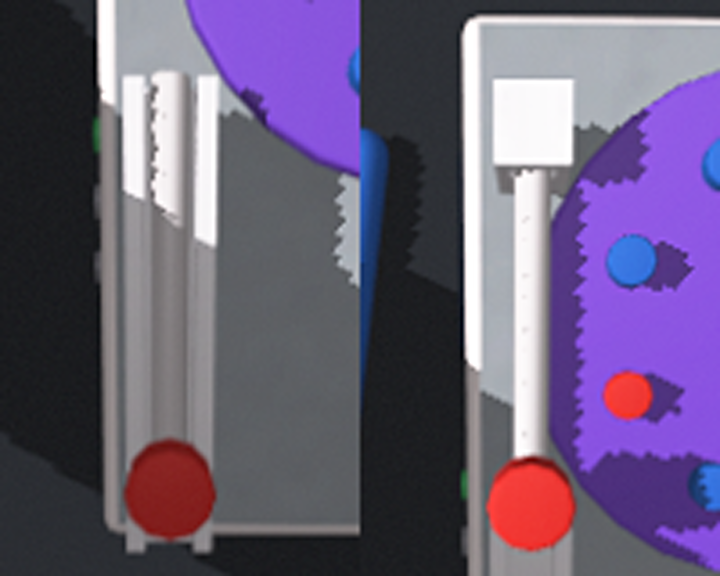

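View pics/k_scene.png

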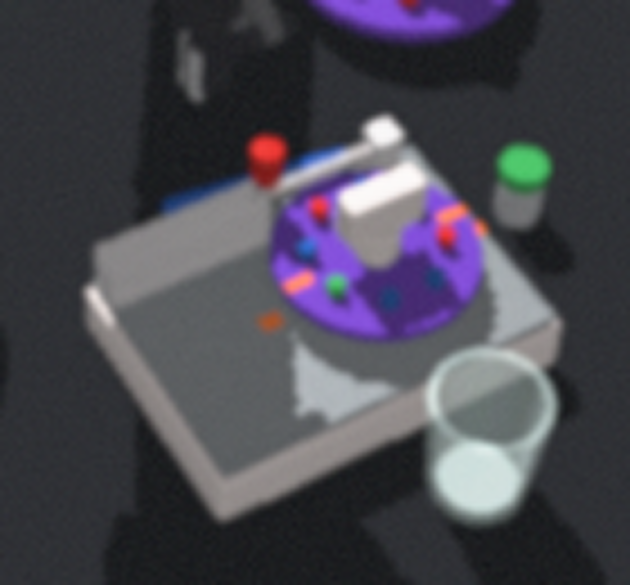

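View pics/k_top.png

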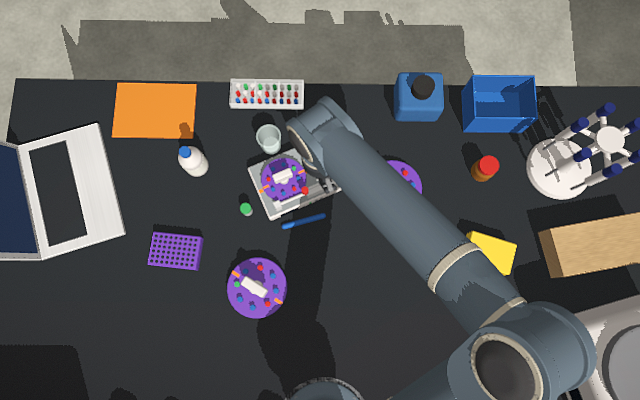

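The tip was at y=-37 mm, so it is now at +46.3 mm, about 13 mm past the keeper face (33.4 mm). With about 1 mm of pixel error, that agrees with the 14 mm stop. The scene view shows the disc flat, the stripes in line with the marks, and the rod in the keeper at (383,130). In the top view the bystanders are where they were, and the robot is clear. Handing in.

```bash
python3 - <<'E'
from rig import *
s=sense(); print(s['time_s'],s['wrist_force'],s['position'])
finish_job()
E
```

```text
15.3083 [-1.21272691 -0.47533533 -0.52204164] [0.58141523 0.02005139 0.19826808]
the job is handed in; nothing more can be done
```

I turned the 116 mm carousel on the sampler about 84° by its grip bar until it dropped home. I then pushed the red-knobbed bolt across to a firm stop in its keeper and handed in at 15.3 s with the arm clear. The two 151 mm look-alikes were left alone.

- **Carousel:** the disc top is at 62.2 mm (62 expected) and level to 0.04°. The bar top measured 112.1 mm (112 expected), and the stripes line up with the orange marks.
- **Bolt:** the knob moved 83.3 mm, and a second push of about 20 N gained only 0.6 mm. The tip works out at about 13 mm inside the keeper, against 14 mm nominal. The 1 mm difference is about the camera's error, and the tip can't be seen directly.
- **Grasp:** my first grasp was about 7 mm too low and closed on the hub (5.6 N, gap 22.8 mm). I had turned the carousel the first 20° before I caught it, then regripped higher.
- **Bystanders:** by eye in the last top view they are where they started, though the arm partly hid the yellow box and one look-alike. I did not measure their positions.

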